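# Close a glass squaring jig: cam to its low point, then the jaw slide home

### The job

Close the glass squaring jig on the strip lying in it. Nothing needs gripping: push the red knob of the cam lever counter-clockwise (seen from above) all the way round to its far stop, so that the cam turns its low point to the follower roller while the slide is still back; then push the blue plate of the slide forward as far as it will go, so that the sprung jaw squares the glass against the fence and stays pressed on it. Do not touch or lift the glass, leave the glass cutter and the dropper bottle where they are, and finish with the hand clear.

Things in the scene. Friction and masses are not known exactly. Their poses are not given: they have to be found in the camera images.
- jig: Glass squaring jig, fixed to the table: black base, x -125 to 180 mm, 164 mm wide, 12 mm thick. Origin on the table under the cam pivot; x points forward (the way the slide is pushed) to the aluminium fence bar (face x = 157, top z = 30 mm); y left of that, z up. x, y, z in all these notes are in this frame. Two low rails guide the slide at y = -69 and +69 mm, top z = 26 mm.
- cam_lever (a joint): Angle (rad) of brass cam and lever, counter-clockwise from above. At 0 (start within 0.25) lever and high nose (r 42 mm) point at -x, to the roller, and hold the slide back. Turn it counter-clockwise: the knob goes from -x round the -y side to the far stop at 2.0 (near stop -0.3). Low (r 16 mm) faces the roller from 1.53 on; counts as low over 1.55. Stays put; takes about 2 N at the knob.
- lever_knob (a point): Centre of the red upright cylindrical knob on the cam lever: 20 mm across, from z = 41 to 82 mm (centre z = 61.5), 80 mm from the pivot. The flat lever arm under it is 14 mm wide, z = 34 to 41 mm. At the start the blue plate stands 20 mm behind the knob and is lower.
- jaw_slide (a joint): Travel (m) of the steel slide along +x. 0 = back (start). Cam high: it goes only about 1 mm. Cam low: it goes 27 mm, until its brass roller rests on the cam: home. It stays where it is left. Drag about 3.5 N; about 7 N in all push it home, as the jaw's sprung pad meets the glass and gives over the last 4 mm.
- push_plate (a point): Middle of the back face of the slide's upright blue push plate; push here towards +x. Plate 74 mm wide along y, 8 mm thick, z = 13 to 47 mm; 70 mm of free space behind it, then only a low tool. With the slide back the point is at x = -118, y = 0, z = 30 mm; the base reaches 7 mm farther back, 12 mm high.
- jaw_pad: Black rubber pad on the front of the slide, 130 mm wide, z = 13 to 26 mm, that presses the glass. It gives backward up to 6 mm on springs (0.7 N per mm). Its face is at x = 74 mm with the slide back. Its frame coincides with the jig's while the slide is back.
- glass: Pale glass strip, 60 mm (its x) by 146 mm (its y) by 4 mm, lying loose on the jig's base (underside z = 12 mm) between pad and fence, a little askew. Origin at the centre of its underside. Squared against the fence its centre is at x = 127 mm.
- glass_cutter: Glass cutter with a slim brass-coloured handle, 136 mm long, 14 mm thick, lying across the table behind the jig's push plate. Leave it.
- dropper: Small dropper bottle, 27 mm across, 86 mm tall, standing beyond the fence. Leave it.
Mind the look-alikes: they are no part of the job. What is shaped like the glass but orange is not meant.

How it is judged:
By the outcome, as a careful person would: the job done as asked, in the order asked, and still so for the second after the job is handed in, with the robot touching nothing.
It also fails if it takes over 54 s, if anything falls off the work surface, if the arm or the gripper's body presses on something with over 40 N, if the wrist force passes 120 N, or if a joint passes its speed limit or range.

### The arm

A 6-joint arm with a two-finger parallel gripper is mounted at the origin on the work surface; the furniture and walls round the work are solid. World frame = base frame: x ahead of the robot, y to its left, z up, the work surface at z = 0. Lengths are in mm, angles in degrees, forces in N, time in s.
With the tool pointing down it reaches from about 300 to 850 mm from the base axis. Payload 4.2 kg.
Tool frame: the origin (TCP) lies between the finger pads; the fingertips stand 22 mm ahead of it and the grasp point (between the pads) lies 3 mm ahead of it (env.finger_overhang is the distance from the TCP to the fingertips, in mm); z points along the fingers, y is the line along which they close (so a half turn about z gives the same grasp; the last joint's range is limited). The gripper opens to 91 mm and grips with 3 to 60 N. Pads are 32 mm wide; open, the fingers measure 118 mm over their backs; the gripper's body (76 mm by 178 mm) begins 60 mm behind the grasp point.
Start: joints at [-77.292, 18.312, 89.639, -0, 72.044, -1.146], TCP at [137.686, -558.286, 235.976] pointing down, gripper open.
Joint ranges: [-177.97, 177.97], [-48.28, 115.42], [12.27, 149.76], [-77.06, 257.06], [2.81, 150.46], [-146.56, 146.56]. Speed limits (degrees/s): [147.25, 147.25, 180, 180, 180, 180].

### API

Orientations are given as [roll, pitch, yaw] about the fixed x, y, z axes, in that order (R = Rz(yaw) Ry(pitch) Rx(roll)).
In Python, from workcell import state, cams, ticket, look_for, outline_of, env gives the robot as it stands.
- The arm moves only by the tool servo_tool, never from a script. Its argument "steps" is a list of rows, each a list of 3 entries, a list of its own where there are three numbers: the closure in counts, from 0 (fully open) to 255 (shut), then the shift along the tool's x, y, z in mm, then the turn, a rotation vector about the tool's x, y, z in rad. A call has exactly 10 rows; each row shifts and turns the commanded pose from where the row before left it, along the tool's axes as they then stand; what a row does not reach is not made up. A row lasts 1/10 s, in which the tool goes at most 50 mm and 8.59 degrees, less where a joint would pass 70% of its speed; a pose out of reach is approached as far as the arm can. A call with a gripper value outside its range is refused whole. The fingers move at their own pace and stop on an object; "squeeze" is the grip in N (left out, the last holds). Time passes only in rows, so rows that do not move let the fingers close, or fill a call up. It gives the time, the measured TCP pose, the force, the opening and the grip force at its end, in the units of the state.
- state(): the state, without advancing time (a new reading comes with each control period).
- cams.grab_frame(name): name is "side" or "top" or "wrist"; returns a dict with "color" (420x560x3 uint8, red, green, blue), "z_map" (420x560 float32, mm along the optical axis (not along the pixel's ray), 0 where there is no reading), "fovy" (degrees; the focal length in pixels is half the picture's height over the tangent of half this angle, whatever the lens; pixels are square), "cx", "cy" (the principal point, pixels), "eye" and "rotation" of the camera in the world; the wrist camera has in their place "tool_from_camera" (4x4, takes a point from camera to tool coordinates, whose origin is the TCP and whose axes are the flange's). Camera axes: x right, y up, looking along -z (the intrinsics and any distortion apply to the point x, -y, -z); pixel columns grow to the right and rows downward; lengths in mm; the calibration is good to about 2 mm. A picture is of the moment at which its call begins: read the wrist's pose just before it.
- ticket.job_done(): hands the job in; it is judged then, once.
Trained networks look in a picture, given as the dict that the camera call returned (one of the last four; its "shot" number tells which), for a name from the list of things; names that differ only in an ending like _2 or _b are one class to them, and where a whole thing is asked for, a point or a joint stands for the part that bears it (a point fixed in the world has none). Each returns a list of dicts, best first, with "confidence" (0 to 1); they miss things now and then, are a little off and sometimes report something else, mostly with a low value. They report only what shows in the picture. A call takes as long as a camera call. They do not tell look-alikes from the thing itself.
- look_for(picture, thing): "at" ([column, row] in pixels, amid what is visible of it).
- outline_of(picture, thing): "pixels" (420x560 bool, what is visible of it) and "at" ([column, row] in pixels, amid what is visible of it).
The state is a dict: "time_s": time; "qpos": joint angles; "qvel": joint speeds; "effort": joint torques, N m; "ee_pos": TCP position; "ee_rot": TCP orientation; "force": force on the tool from outside, world axes, zero at the start; "torque": the same for the moment, N m; "gripper_width": finger opening in mm; "gripper_force": force on a finger pad.
Only numpy, scipy, OpenCV 4.12 (cv2) and the standard library are available. Lean on these libraries where they do the work, as an engineer would, in place of code of your own. Each camera call takes 0.05 s, during which the arm holds its last target. There are 200 camera calls.

## Working session

There is one attempt and no reset: what is moved stays moved. The work goes in short steps, Python scripts to look and compute and a tool call to move; the robot and the scene stay as the last step left them, time stands still between calls to the robot, and variables do not carry over. Pictures are saved under pics/ and viewed, at most 10 in all, crops included, and the job is handed in when it is done.

Besides the shell and the picture viewer there is one more tool, called after "Call:" by a JSON object that holds its "api" and its "payload", one argument or row to a line. servo_tool: Moves the arm, as the interface text tells. Its arguments: {"type":"object","properties":{"steps":{"type":"array","items":{"type":"array"}},"squeeze":{"type":"number"}},"required":["steps"]}

```bash
mkdir -p pics
cat > h.py <<'E'
import numpy as np, cv2
from workcell import state, cams, ticket, look_for, outline_of, env
def world(p,c,r,z=None):
    h=p["color"].shape[0]; f=h/2/np.tan(np.radians(p["fovy"])/2)
    d=np.array([(c-p["cx"])/f,-(r-p["cy"])/f,-1.0]); R=np.array(p["rotation"]); e=np.array(p["eye"])
    w=R@d
    if z is not None: return e+w*(z-e[2])/w[2]
    r0,c0=int(round(r)),int(round(c)); m=p["z_map"][r0-1:r0+2,c0-1:c0+2]; m=m[m>0]
    return e+w*np.median(m) if len(m) else None
E
python3 - <<'E'
from h import *
for n in("top","side"):
    p=cams.grab_frame(n); cv2.imwrite(f"pics/{n}0.png",p["color"][:,:,::-1])
    print(n,p["eye"],{k:v for k,v in p.items() if k not in("color","z_map","rotation","eye")})
    for t in("jig","lever_knob","cam_lever","push_plate","jaw_slide","glass","glass_cutter","dropper"):
        for d in look_for(p,t)[:3]: print(t,np.round(d["at"]),round(d["confidence"],2),world(p,*d["at"]).round(0) if world(p,*d["at"]) is not None else None)
print(state())
E
```

```text
top [ 354.24555124 -220.99648903 1331.48953408] {'fovy': 42.7926125012459, 'cx': 282.35728015493095, 'cy': 210.48741334720938, 'shot': 1}
jig [270. 230.] 0.63 [114415. 113840. 115393.]
lever_knob [280. 225.] 0.86 [115033. 114458. 116011.]
push_plate [282. 228.] 0.19 [114792. 114217. 115769.]
jaw_slide [287. 224.] 0.56 [116406. 115831. 117383.]
glass [224. 236.] 0.82 [115917. 115342. 116894.]
glass [407. 232.] 0.68 [119828. 119253. 120806.]
glass_cutter [356. 223.] 0.58 [118313. 117738. 119290.]
dropper [180. 237.] 0.57 [112918. 112343. 113896.]
side [427.92125649 803.9141609  741.26419815] {'fovy': 46.168695749147275, 'cx': 270.3191207520255, 'cy': 209.4016662876173, 'shot': 2}
jig [290. 194.] 0.71 [251566. 251942. 251879.]
jig [294. 241.] 0.64 [216962. 217338. 217276.]
lever_knob [293. 223.] 0.85 [225350. 225726. 225663.]
cam_lever [293. 224.] 0.64 [225082. 225458. 225395.]
push_plate [289. 249.] 0.86 [208879. 209255. 209192.]
jaw_slide [293. 227.] 0.92 [223263. 223639. 223576.]
jaw_slide [295. 225.] 0.38 [220646. 221022. 220960.]
jaw_slide [290. 196.] 0.23 [250949. 251325. 251263.]
[... 183 characters left out ...]
222. 183598. 183535.]
{'time_s': 0.9, 'qpos': array([-7.72918143e+01,  1.83097538e+01,  8.96374209e+01,  6.39716122e-04,
        7.20421008e+01, -1.14488877e+00]), 'qvel': array([-0.10972012,  0.18323883, -0.07450292, -0.02849821, -0.02380135,
       -0.0471673 ]), 'effort': array([-9.46232285e-04, -4.12341321e+01, -2.32232183e+01,  7.29309535e-02,
        3.75940895e-02,  2.08270069e-05]), 'ee_pos': array([ 137.69545996, -558.30487978,  236.00818306]), 'ee_rot': array([ 1.79989265e+02, -3.94182321e-04,  1.38528774e+01]), 'force': array([ 0.54908024, -0.19493299,  0.27233198]), 'torque': array([-0.01116687, -0.02798347,  0.03187016]), 'gripper_force': 0.0, 'gripper_width': 91.07330561301572}
```

View pics/top0.png

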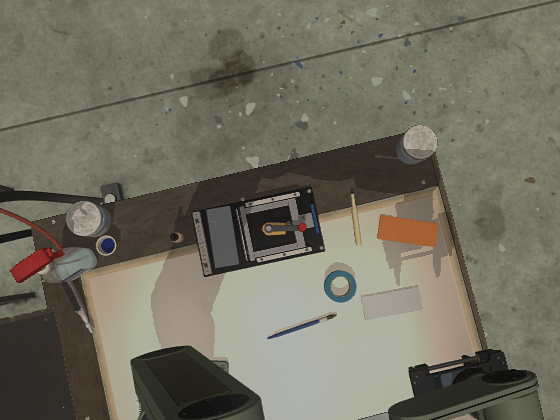

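View pics/side0.png

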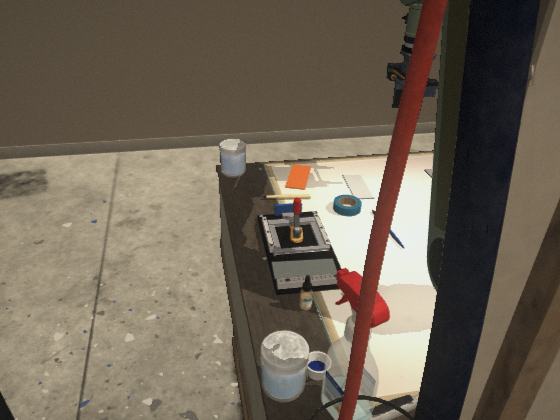

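The top view shows the jig with its fence at (205,243), the glass at (222,238), the red knob at (302,227) and the blue plate at (315,219). The cutter is at (356,220) and the dropper at (176,237). Look-alikes are the orange strip at (407,232), the notebook at (392,303), and other red things (the sprayer at (35,265)). The knob I want is the red one on the brass lever at (302,227). `rotation` seems to be Euler angles, so I'll fix the projection and measure.

```bash
python3 - <<'E'
s=open('h.py').read()
s=s.replace('R=np.array(p["rotation"]);','R=Rotation.from_euler("xyz",p["rotation"],degrees=True).as_matrix();').replace("import numpy as np, cv2","import numpy as np, cv2\nfrom scipy.spatial.transform import Rotation")
open('h.py','w').write(s)
E
python3 - <<'E'
from h import *
p=cams.grab_frame("top"); print(p["rotation"])
P=lambda c,r,z=None: world(p,c,r,z).round(1)
print("table",P(300,300),"fence",P(205,243))
hsv=cv2.cvtColor(p["color"],cv2.COLOR_RGB2HSV); h,s,v=cv2.split(hsv)
roi=np.zeros(h.shape,bool); roi[180:280,190:330]=1
red=roi&((h<6)|(h>172))&(s>140)&(v>80); blue=roi&(h>100)&(h<125)&(s>130)&(v>60)
for n,m,z in(("red",red,82),("blue",blue,47)):
    y,x=np.nonzero(m); print(n,len(x),x.mean(),y.mean(),P(x.mean(),y.mean()),P(x.mean(),y.mean(),z))
    q=np.array([world(p,a,b) for a,b in zip(x,y)]); print(np.percentile(q[:,2],[5,50,95]))
    if n=="blue":
        print(cv2.minAreaRect(np.array([P(a,b,47)[:2] for a,b in zip(x,y)],np.float32)))
for t in("jig","cam_lever","glass","jaw_slide","dropper","glass_cutter"):
    for d in outline_of(p,t)[:2]:
        y,x=np.nonzero(d["pixels"]); q=np.array([world(p,a,b,12) for a,b in zip(x,y)],np.float32)
        print(t,d["confidence"],d["at"],cv2.minAreaRect(q[:,:2].copy()))
# points by height: base plane
yy,xx=np.nonzero(roi); q=np.array([world(p,a,b) if p["z_map"][b,a]>0 else [0,0,-1] for a,b in zip(xx,yy)])
m=(q[:,2]>7)&(q[:,2]<32); im=np.zeros(h.shape,np.uint8); im[yy[m],xx[m]]=255
im=cv2.morphologyEx(im,cv2.MORPH_OPEN,np.ones((3,3)))
n,l,st,_=cv2.connectedComponentsWithStats(im); k=1+np.argmax(st[1:,4]); 
b,a=np.nonzero(l==k); print("base",st[k],cv2.minAreaRect(np.array([world(p,c,d,12)[:2] for c,d in zip(a,b)],np.float32)))
c=cv2.resize(p["color"][175:285,185:335,::-1],None,fx=5,fy=5,interpolation=cv2.INTER_CUBIC); cv2.imwrite("pics/crop1.png",c)
E
```

```text
[  5.04725898  -0.31902684 -88.54698501]
table [ 252.3 -274.4   -0.3] fence [385.5 -39.6  27.5]
red 56 301.92857142857144 226.625 [ 428.2 -271.9   79.9] [ 428.1 -271.8   82. ]
[72.0132062  80.62388011 81.64712603]
blue 82 314.4390243902439 217.71951219512195 [ 452.5 -302.9   45.2] [ 452.4 -302.8   47. ]
[41.29050811 43.87327254 46.38996721]
((450.9422912597656, -303.32440185546875), (71.24470520019531, 7.0226569175720215), 14.43206787109375)
jig 0.87 [267.3, 231.7] ((417.94012451171875, -166.36865234375), (166.2137451171875, 306.97589111328125), 13.756994247436523)
cam_lever 0.92 [277.9, 228.6] ((427.73736572265625, -230.54547119140625), (29.59912109375, 103.54541778564453), 1.467232346534729)
glass 0.8 [405.9, 232.0] ((429.0622863769531, -535.3029174804688), (146.07789611816406, 58.8218879699707), 83.31226348876953)
glass 0.55 [225.3, 239.7] ((403.40032958984375, -80.05824279785156), (146.19854736328125, 58.947330474853516), 10.640798568725586)
jaw_slide 0.97 [285.9, 224.5] ((431.84857177734375, -214.63917541503906), (136.8630828857422, 198.7342529296875), 13.66894817352295)
dropper 0.62 [178.4, 236.3] ((399.474365234375, 31.264760971069336), (28.030126571655273, 25.82895851135254), 46.963191986083984)
dropper 0.51 [285.0, 224.9] ((429.3377685546875, -215.24978637695312), (133.86859130859375, 196.4475860595703), 12.849189758300781)
glass_cutter 0.58 [354.8, 221.0] ((458.46148681640625, -405.1398620605469), (132.4767608642578, 14.589427947998047), 7.447574615478516)
glass_cutter 0.51 [221.9, 235.5] ((403.4912414550781, -79.54743957519531), (145.3755645751953, 59.52021026611328), 10.479388236999512)
base [ 192  187  133   90 7660] ((418.2918701171875, -166.03494262695312), (163.85394287109375, 303.7673645019531), 13.458993911743164)
```

View pics/crop1.png

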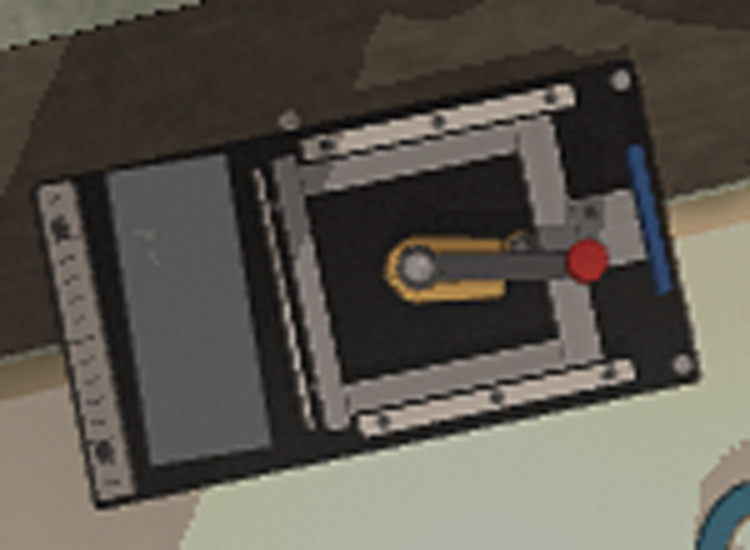

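The crop confirms the choice: the red knob at crop (587,262) sits on the grey lever over the brass cam, with the blue plate at (650,220) behind it. Jig origin is about (424.6, -192.6) with yaw about 13.75° + 90°. The knob is at r ≈ 79 mm and z ≈ 80, so lever angle ≈ -0.19, which agrees with the notes. In the present pose tool x = jig -y and tool y = jig -x.

I'll close the fingers and move above the knob's +y side.

Call:
{"api": "servo_tool", "payload": {
  "steps": [
    [255, [31, -21, 0], [0, 0, 0]],
    [255, [32, -21, 0], [0, 0, 0]],
    [255, [32, -21, 0], [0, 0, 0]],
    [255, [32, -21, 0], [0, 0, 0]],
    [255, [32, -21, 0], [0, 0, 0]],
    [255, [32, -21, 0], [0, 0, 0]],
    [255, [32, -21, 0], [0, 0, 0]],
    [255, [32, -21, 0], [0, 0, 0]],
    [255, [31, -21, 0], [0, 0, 0]],
    [255, [31, -20, 0], [0, 0, 0]]
  ],
  "squeeze": 5
}}

```text
time_s: 2.25
ee_pos: [396.3, -278.1, 236.2]
ee_rot: [180.0, -0.0, 13.9]
force: [0.3, -0.2, -0.6]
gripper_width: 13.8
gripper_force: 0.0
```

Call:
{"api": "servo_tool", "payload": {
  "steps": [
    [255, [0, 0, 25], [0, 0, 0]],
    [255, [0, 0, 25], [0, 0, 0]],
    [255, [0, 0, 25], [0, 0, 0]],
    [255, [0, 0, 25], [0, 0, 0]],
    [255, [0, 0, 20], [0, 0, 0]],
    [255, [0, 0, 20], [0, 0, 0]],
    [255, [0, 0, 12], [0, 0, 0]],
    [255, [0, 0, 10], [0, 0, 0]],
    [255, [0, 0, 0], [0, 0, 0]],
    [255, [0, 0, 0], [0, 0, 0]]
  ]
}}

```text
time_s: 3.25
ee_pos: [395.7, -279.7, 74.3]
ee_rot: [180.0, -0.0, 13.9]
force: [0.2, 0.2, -0.5]
gripper_width: 0.5
gripper_force: 0.0
```

```bash
cat >> h.py <<'E'
O=np.array([424.6,-192.6]); a=np.radians(13.8); ex=np.array([-np.sin(a),np.cos(a)]); ey=np.array([-np.cos(a),-np.sin(a)])
def jig(w): d=np.array(w)[:2]-O; return np.array([d@ex,d@ey])
E
python3 - <<'E'
from h import *
# plan: pusher centre for lever angle th, side-face offset 26 (+overdrive), tool yaw = 13.8+th
def C(th,off=26): 
    return 80*np.array([-np.cos(th),-np.sin(th)])-off*np.array([np.sin(th),-np.cos(th)])
s=state(); print(jig(s["ee_pos"]),s["ee_pos"],s["force"],s["gripper_width"])
print(C(-.19),C(2.0))
# per-row step in tool frame for a rotation of dth, translation applied first in unrotated tool axes
for d in(.1,.12):
    v=C(d)-C(0); print(d,"tool x",-v[1],"tool y",-v[0])
p=cams.grab_frame("wrist"); cv2.imwrite("pics/w1.png",p["color"][:,:,::-1])
E
```

```text
[-77.67790455  48.83467417] [ 395.70375301 -279.68437958   74.27019473] [ 0.17582041  0.22110332 -0.47355058] 0.508877509375918
[-73.65000754  40.64082171] [  9.65001383 -83.5636119 ]
0.1 tool x 8.116565034517581 tool y 2.1960020550596084
0.12 tool x 9.763952050913026 tool y 2.537208257821206
```

View pics/w1.png

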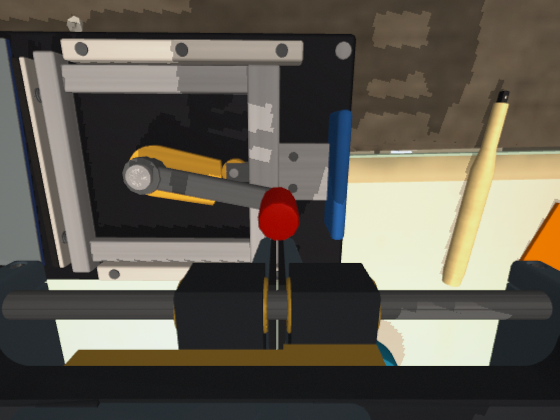

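The wrist view shows the knob at (278,212), straight ahead of the closed fingers, and a clear path. I'll push to θ≈0, then follow the arc.

Call:
{"api": "servo_tool", "payload": {
  "steps": [
    [255, [8, 1, 0], [0, 0, 0]],
    [255, [8, 1, 0], [0, 0, 0]],
    [255, [7, 0, 0], [0, 0, 0]],
    [255, [8.1, 2.2, 0], [0, 0, -0.1]],
    [255, [8.1, 2.2, 0], [0, 0, -0.1]],
    [255, [8.1, 2.2, 0], [0, 0, -0.1]],
    [255, [8.1, 2.2, 0], [0, 0, -0.1]],
    [255, [8.1, 2.2, 0], [0, 0, -0.1]],
    [255, [0, 0, 0], [0, 0, 0]],
    [255, [0, 0, 0], [0, 0, 0]]
  ]
}}

```text
time_s: 4.3
ee_pos: [459.7, -268.3, 73.9]
ee_rot: [180.0, -0.0, 42.4]
force: [-0.3, 0.1, -0.2]
gripper_width: 0.6
gripper_force: 0.0
```

```bash
cat > m.py <<'E'
from h import *
s=state(); print("tcp jig",jig(s["ee_pos"]),s["ee_pos"][2],s["ee_rot"],"F",s["force"],s["time_s"],"q6",s["qpos"][5])
p=cams.grab_frame("top"); h,S,v=cv2.split(cv2.cvtColor(p["color"],cv2.COLOR_RGB2HSV))
roi=np.zeros(h.shape,bool); roi[180:280,190:330]=1
for n,m,z in(("knob",roi&((h<6)|(h>172))&(S>140)&(v>80),82),("plate",roi&(h>100)&(h<125)&(S>130)&(v>60),47)):
    y,x=np.nonzero(m)
    if len(x): j=jig(world(p,x.mean(),y.mean(),z)); print(n,len(x),j,np.arctan2(-j[1],-j[0]))
E
python3 m.py
```

```text
tcp jig [-81.91398224 -15.98984763] 73.94252213510251 [ 1.79977864e+02 -2.35462294e-02  4.24116817e+01] F [-0.33090915  0.14037032 -0.20416442] 4.3 q6 16.05129033819024
```

On the planned arc; the knob is hidden from the top camera by the gripper. Continuing to about 1.3.

Call:
{"api": "servo_tool", "payload": {
  "steps": [
    [255, [8.1, 2.2, 0], [0, 0, -0.1]],
    [255, [8.1, 2.2, 0], [0, 0, -0.1]],
    [255, [8.1, 2.2, 0], [0, 0, -0.1]],
    [255, [8.1, 2.2, 0], [0, 0, -0.1]],
    [255, [8.1, 2.2, 0], [0, 0, -0.1]],
    [255, [8.1, 2.2, 0], [0, 0, -0.1]],
    [255, [8.1, 2.2, 0], [0, 0, -0.1]],
    [255, [8.1, 2.2, 0], [0, 0, -0.1]],
    [255, [0, 0, 0], [0, 0, 0]],
    [255, [0, 0, 0], [0, 0, 0]]
  ]
}}

```text
time_s: 5.35
ee_pos: [503.3, -220.5, 74.0]
ee_rot: [180.0, -0.0, 88.2]
force: [0.1, 0.5, 0.2]
gripper_width: 0.6
gripper_force: 0.0
```

```bash
python3 m.py; python3 -c "
from h import *
p=cams.grab_frame('wrist'); cv2.imwrite('pics/w2.png',p['color'][:,:,::-1])"
```

```text
tcp jig [-45.88323315 -69.81016079] 73.99342772035153 [ 1.79992868e+02 -4.48667327e-03  8.81795699e+01] F [0.13985491 0.50464325 0.19598805] 5.35 q6 -23.0461691888362
plate 83 [-1.13624344e+02  5.11031679e-02] -0.00044975541762071094
```

View pics/w2.png

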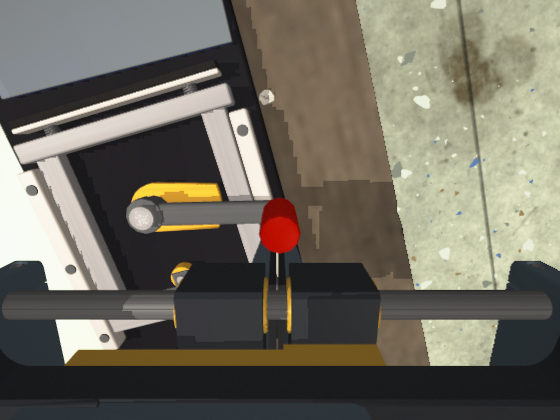

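The wrist view shows the knob at (279,225) against the fingers, with the lever about perpendicular to the push. Plate unmoved, θ≈1.3. On to about 1.95.

Call:
{"api": "servo_tool", "payload": {
  "steps": [
    [255, [8.1, 2.2, 0], [0, 0, -0.1]],
    [255, [8.1, 2.2, 0], [0, 0, -0.1]],
    [255, [8.1, 2.2, 0], [0, 0, -0.1]],
    [255, [8.1, 2.2, 0], [0, 0, -0.1]],
    [255, [8.1, 2.2, 0], [0, 0, -0.1]],
    [255, [4, 1.2, 0], [0, 0, -0.05]],
    [255, [4, 1.2, 0], [0, 0, -0.05]],
    [255, [2, 0.6, 0], [0, 0, -0.02]],
    [255, [2, 0.6, 0], [0, 0, -0.03]],
    [255, [0, 0, 0], [0, 0, 0]]
  ]
}}

```text
time_s: 6.45
ee_pos: [504.6, -167.1, 74.1]
ee_rot: [180.0, 0.0, 125.6]
force: [0.9, -1.1, -0.4]
gripper_width: 0.2
gripper_force: 0.6
```

```bash
python3 m.py
```

```text
tcp jig [  5.69861338 -83.7494086 ] 74.06801613602373 [1.79983919e+02 2.79222409e-02 1.25561912e+02] F [ 0.85134908 -1.1196629  -0.37747021] 6.45 q6 -55.11982380060036
plate 82 [-113.64894215   -0.39409471] 0.0034676356965764534
```

Call:
{"api": "servo_tool", "payload": {
  "steps": [
    [255, [1, 0.3, 0], [0, 0, -0.01]],
    [255, [1, 0.3, 0], [0, 0, -0.01]],
    [255, [1, 0.3, 0], [0, 0, -0.01]],
    [255, [1, 0.3, 0], [0, 0, -0.01]],
    [255, [0.5, 0, 0], [0, 0, 0]],
    [255, [0.5, 0, 0], [0, 0, 0]],
    [255, [0, 0, 0], [0, 0, 0]],
    [255, [0, 0, 0], [0, 0, 0]],
    [255, [0, 0, 0], [0, 0, 0]],
    [255, [0, 0, 0], [0, 0, 0]]
  ]
}}

```text
time_s: 7.5
ee_pos: [504.2, -164.1, 74.4]
ee_rot: [179.9, 0.3, 127.9]
force: [2.9, -8.0, -1.7]
gripper_width: 0.1
gripper_force: 3.5
```

```bash
python3 m.py
```

```text
tcp jig [  8.71683165 -84.14693899] 74.36041367450814 [179.93990279   0.32158553 127.94340385] F [ 2.93644073 -7.97590454 -1.68870087] 7.5 q6 -57.02491431938237
plate 82 [-113.57712373   -1.01155433] 0.008906085567959784
```

The force has risen to 8 N, so the lever is at its stop. Backing off, rising, and turning back.

Call:
{"api": "servo_tool", "payload": {
  "steps": [
    [255, [-8, 0, 0], [0, 0, 0]],
    [255, [-10, 0, 0], [0, 0, 0]],
    [255, [0, 0, -22], [0, 0, 0]],
    [255, [0, 0, -22], [0, 0, 0]],
    [255, [0, 0, -22], [0, 0, 0]],
    [255, [0, 0, -20], [0, 0, 0]],
    [255, [0, 0, 0], [0, 0, 0.14]],
    [255, [0, 0, 0], [0, 0, 0.14]],
    [255, [0, 0, 0], [0, 0, 0.14]],
    [255, [0, 0, 0], [0, 0, 0.14]]
  ]
}}

```text
time_s: 8.55
ee_pos: [513.3, -176.3, 159.7]
ee_rot: [-179.9, -0.1, 95.4]
force: [-0.1, 0.7, -0.1]
gripper_width: 0.4
gripper_force: 0.0
```

Call:
{"api": "servo_tool", "payload": {
  "steps": [
    [255, [0, 0, 0], [0, 0, 0.14]],
    [255, [0, 0, 0], [0, 0, 0.14]],
    [255, [0, 0, 0], [0, 0, 0.14]],
    [255, [0, 0, 0], [0, 0, 0.14]],
    [255, [0, 0, 0], [0, 0, 0.14]],
    [255, [0, 0, 0], [0, 0, 0.14]],
    [255, [0, 0, 0], [0, 0, 0.14]],
    [255, [0, 0, 0], [0, 0, 0.14]],
    [255, [0, 0, 0], [0, 0, 0.14]],
    [255, [0, 0, 0], [0, 0, 0.14]]
  ]
}}

```text
time_s: 9.55
ee_pos: [513.3, -176.3, 159.6]
ee_rot: [-179.9, 0.1, 15.2]
force: [0.4, 0.8, 0.4]
gripper_width: 0.5
gripper_force: 0.0
```

```bash
python3 m.py
```

```text
tcp jig [ -5.28314642 -90.02459507] 159.62255030799315 [-1.79914404e+02  5.91476602e-02  1.52355164e+01] F [0.38460524 0.84837521 0.43239977] 9.55 q6 54.55797893309665
knob 33 [ 32.76395211 -67.14424895] 2.0247685656892607
plate 81 [-113.68130445   -1.15336183] 0.010145223636897896
```

Lever at about 2.0 and the slide still back. Now over to behind the plate.

Call:
{"api": "servo_tool", "payload": {
  "steps": [
    [255, [0, 0, 0], [0, 0, 0.024]],
    [255, [-10, 15, 0], [0, 0, 0]],
    [255, [-10, 16, 0], [0, 0, 0]],
    [255, [-10, 16, 0], [0, 0, 0]],
    [255, [-10, 16, 0], [0, 0, 0]],
    [255, [-10, 15, 0], [0, 0, 0]],
    [255, [-10, 15, 0], [0, 0, 0]],
    [255, [-10, 15, 0], [0, 0, 0]],
    [255, [-10, 15, 0], [0, 0, 0]],
    [255, [-10, 15, 0], [0, 0, 0]]
  ]
}}

```text
time_s: 10.6
ee_pos: [459.7, -332.9, 159.8]
ee_rot: [-180.0, 0.0, 14.3]
force: [-0.2, 0.2, 0.9]
gripper_width: 0.3
gripper_force: 0.0
```

Call:
{"api": "servo_tool", "payload": {
  "steps": [
    [255, [0, 0, 20], [0, 0, 0]],
    [255, [0, 0, 20], [0, 0, 0]],
    [255, [0, 0, 20], [0, 0, 0]],
    [255, [0, 0, 20], [0, 0, 0]],
    [255, [0, 0, 15], [0, 0, 0]],
    [255, [0, 0, 10], [0, 0, 0]],
    [255, [0, 0, 10], [0, 0, 0]],
    [255, [0, 0, 0], [0, 0, 0]],
    [255, [0, 0, 0], [0, 0, 0]],
    [255, [0, 0, 0], [0, 0, 0]]
  ]
}}

```text
time_s: 11.6
ee_pos: [460.6, -332.6, 45.7]
ee_rot: [179.9, -0.1, 14.2]
force: [0.6, 1.1, 0.4]
gripper_width: 0.4
gripper_force: 0.0
```

```bash
python3 m.py; python3 -c "
from h import *
p=cams.grab_frame('top'); cv2.imwrite('pics/t3.png',cv2.resize(p['color'][165:295,180:370,::-1],None,fx=4,fy=4,interpolation=cv2.INTER_CUBIC))"
```

```text
tcp jig [-144.58243303   -1.51350542] 45.68100406044437 [ 1.79928354e+02 -5.45705837e-02  1.42122321e+01] F [0.64473617 1.09343481 0.36011193] 11.6 q6 38.79189632707667
knob 62 [ 32.96805419 -71.81336977] 2.00117515831782
```

View pics/t3.png

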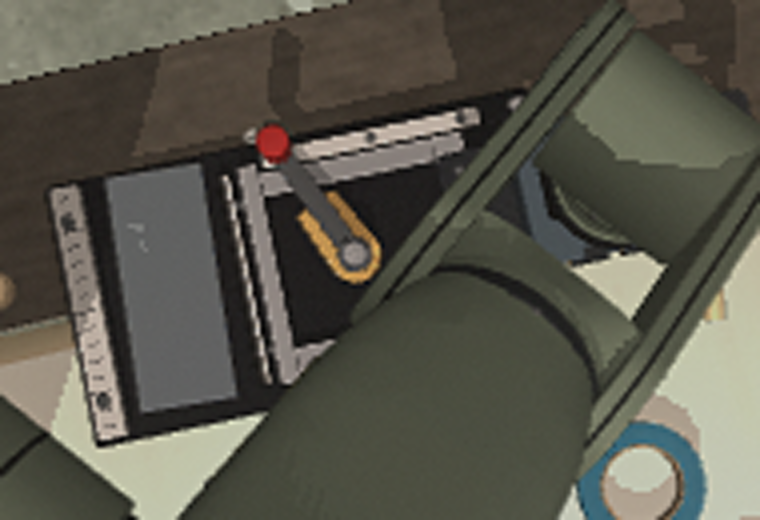

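The crop shows the knob at (274,143), lever at its far stop (2.00 rad), and the glass untouched at (170,290). Pushing the plate forward.

Call:
{"api": "servo_tool", "payload": {
  "steps": [
    [255, [0, -4, 0], [0, 0, 0]],
    [255, [0, -4, 0], [0, 0, 0]],
    [255, [0, -3, 0], [0, 0, 0]],
    [255, [0, -3, 0], [0, 0, 0]],
    [255, [0, -3, 0], [0, 0, 0]],
    [255, [0, -3, 0], [0, 0, 0]],
    [255, [0, -3, 0], [0, 0, 0]],
    [255, [0, -3, 0], [0, 0, 0]],
    [255, [0, -3, 0], [0, 0, 0]],
    [255, [0, -3, 0], [0, 0, 0]]
  ]
}}

```text
time_s: 12.7
ee_pos: [452.5, -301.3, 45.1]
ee_rot: [180.0, -0.0, 14.2]
force: [1.0, -4.0, -0.7]
gripper_width: 0.3
gripper_force: 2.0
```

Call:
{"api": "servo_tool", "payload": {
  "steps": [
    [255, [0, -1, 0], [0, 0, 0]],
    [255, [0, -1, 0], [0, 0, 0]],
    [255, [0, -1, 0], [0, 0, 0]],
    [255, [0, -1, 0], [0, 0, 0]],
    [255, [0, -1, 0], [0, 0, 0]],
    [255, [0, -1, 0], [0, 0, 0]],
    [255, [0, 0, 0], [0, 0, 0]],
    [255, [0, 0, 0], [0, 0, 0]],
    [255, [0, 0, 0], [0, 0, 0]],
    [255, [0, 0, 0], [0, 0, 0]]
  ]
}}

```text
time_s: 13.7
ee_pos: [450.9, -295.4, 45.0]
ee_rot: [-180.0, -0.0, 14.2]
force: [1.6, -2.1, 0.0]
gripper_width: 0.5
gripper_force: 1.3
```

```bash
python3 m.py
```

```text
tcp jig [-106.05529118   -0.98600939] 44.98724040796708 [-1.79994836e+02 -1.28315205e-02  1.41875464e+01] F [ 1.55267678 -2.14595861  0.01182224] 13.7 q6 41.34014551279776
knob 61 [ 32.87336328 -71.93683851] 1.9994358081372747
plate 1 [-89.47771249  36.53624437] -0.38766490167363815
```

Call:
{"api": "servo_tool", "payload": {
  "steps": [
    [255, [0, -1, 0], [0, 0, 0]],
    [255, [0, -1, 0], [0, 0, 0]],
    [255, [0, -1, 0], [0, 0, 0]],
    [255, [0, -1, 0], [0, 0, 0]],
    [255, [0, 0, 0], [0, 0, 0]],
    [255, [0, 0, 0], [0, 0, 0]],
    [255, [0, 0, 0], [0, 0, 0]],
    [255, [0, 0, 0], [0, 0, 0]],
    [255, [0, 0, 0], [0, 0, 0]],
    [255, [0, 0, 0], [0, 0, 0]]
  ]
}}

```text
time_s: 14.75
ee_pos: [450.0, -291.9, 45.0]
ee_rot: [179.9, -0.0, 14.2]
force: [3.4, -4.5, -0.4]
gripper_width: 0.1
gripper_force: 2.3
```

```bash
python3 m.py
```

```text
tcp jig [-102.45781301   -1.0212006 ] 45.036653976928335 [ 1.79948739e+02 -2.65149570e-02  1.42016423e+01] F [ 3.4198351  -4.50671355 -0.44931284] 14.75 q6 41.62806285860541
knob 62 [ 32.96805419 -71.81336977] 2.00117515831782
```

Call:
{"api": "servo_tool", "payload": {
  "steps": [
    [255, [0, -1, 0], [0, 0, 0]],
    [255, [0, -1, 0], [0, 0, 0]],
    [255, [0, -1, 0], [0, 0, 0]],
    [255, [0, 0, 0], [0, 0, 0]],
    [255, [0, 0, 0], [0, 0, 0]],
    [255, [0, 0, 0], [0, 0, 0]],
    [255, [0, 0, 0], [0, 0, 0]],
    [255, [0, 0, 0], [0, 0, 0]],
    [255, [0, 0, 0], [0, 0, 0]],
    [255, [0, 0, 0], [0, 0, 0]]
  ]
}}

```text
time_s: 15.8
ee_pos: [449.8, -290.7, 45.1]
ee_rot: [179.8, -0.1, 14.2]
force: [2.9, -9.5, -2.2]
gripper_width: 0.7
gripper_force: 4.7
```

```bash
python3 m.py
```

```text
tcp jig [-101.24114185   -1.09672989] 45.12433730917305 [ 1.79752471e+02 -6.08692209e-02  1.42457751e+01] F [ 2.92410852 -9.4863713  -2.16291557] 15.8 q6 41.84550999201487
knob 62 [ 32.96805419 -71.81336977] 2.00117515831782
```

Call:
{"api": "servo_tool", "payload": {
  "steps": [
    [255, [0, -1, 0], [0, 0, 0]],
    [255, [0, -1, 0], [0, 0, 0]],
    [255, [0, -1, 0], [0, 0, 0]],
    [255, [0, 0, 0], [0, 0, 0]],
    [255, [0, 0, 0], [0, 0, 0]],
    [255, [0, 0, 0], [0, 0, 0]],
    [255, [0, 0, 0], [0, 0, 0]],
    [255, [0, 0, 0], [0, 0, 0]],
    [255, [0, 0, 0], [0, 0, 0]],
    [255, [0, 0, 0], [0, 0, 0]]
  ]
}}

```text
time_s: 16.85
ee_pos: [449.8, -290.2, 45.3]
ee_rot: [179.5, -0.1, 14.3]
force: [1.8, -16.6, -6.2]
gripper_width: 0.2
gripper_force: 8.2
```

```bash
python3 m.py
```

```text
tcp jig [-100.77599806   -1.19283603] 45.25342740119923 [ 1.79471302e+02 -1.06821644e-01  1.43139187e+01] F [  1.8093943  -16.62052277  -6.23841185] 16.85 q6 42.06684579937163
knob 62 [ 32.96805419 -71.81336977] 2.00117515831782
```

Stalled at 17 N, so the slide is home. Backing off, rising and moving clear to check.

Call:
{"api": "servo_tool", "payload": {
  "steps": [
    [255, [0, 6, 0], [0, 0, 0]],
    [255, [0, 10, 0], [0, 0, 0]],
    [255, [0, 12, 0], [0, 0, 0]],
    [255, [0, 6, 0], [0, 0, 0]],
    [255, [0, 0, -20], [0, 0, 0]],
    [255, [0, 0, -30], [0, 0, 0]],
    [255, [0, 0, -35], [0, 0, 0]],
    [255, [0, 0, -35], [0, 0, 0]],
    [255, [0, 0, -35], [0, 0, 0]],
    [255, [0, 0, -35], [0, 0, 0]]
  ]
}}

```text
time_s: 17.9
ee_pos: [456.2, -318.4, 236.3]
ee_rot: [-179.9, 0.0, 14.2]
force: [-0.3, -0.2, -0.6]
gripper_width: 0.5
gripper_force: 0.0
```

Call:
{"api": "servo_tool", "payload": {
  "steps": [
    [255, [-30, 20, 0], [0, 0, 0]],
    [255, [-30, 20, 0], [0, 0, 0]],
    [255, [-30, 20, 0], [0, 0, 0]],
    [255, [-30, 20, 0], [0, 0, 0]],
    [255, [-30, 20, 0], [0, 0, 0]],
    [255, [-30, 20, 0], [0, 0, 0]],
    [255, [-30, 20, 0], [0, 0, 0]],
    [255, [-30, 20, 0], [0, 0, 0]],
    [255, [0, 0, 0], [0, 0, 0]],
    [255, [0, 0, 0], [0, 0, 0]]
  ]
}}

```text
time_s: 18.9
ee_pos: [262.6, -532.6, 234.5]
ee_rot: [-179.9, -0.0, 14.1]
force: [1.4, 0.0, 0.3]
gripper_width: 0.4
gripper_force: 0.0
```

```bash
python3 m.py; python3 -c "
from h import *
p=cams.grab_frame('top'); cv2.imwrite('pics/t4.png',cv2.resize(p['color'][165:295,165:375,::-1],None,fx=3.8,fy=3.8,interpolation=cv2.INTER_CUBIC))
for d in outline_of(p,'glass')[:3]:
    y,x=np.nonzero(d['pixels']); q=np.array([world(p,a,b,16)[:2] for a,b in zip(x,y)],np.float32); r=cv2.minAreaRect(q); print(r,jig(r[0]))
for t in ('dropper','glass_cutter'): print(t,look_for(p,t)[:1])"
```

```text
tcp jig [-291.56210371  238.4392977 ] 234.47490490122428 [-1.79893441e+02 -1.86848265e-02  1.40983724e+01] F [1.44426358 0.01476569 0.26555681] 18.9 q6 11.003544491740376
knob 57 [ 32.87742878 -71.50693527] 2.001753128913022
plate 83 [-8.65153380e+01 -1.86922385e-02] 0.00021605692873839574
((398.82525634765625, -67.94896697998047), (146.43907165527344, 61.93075180053711), 12.9661226272583) [127.20102991  -4.70270478]
((428.9352722167969, -533.8421630859375), (144.7574920654297, 60.2119140625), 83.0323715209961) [-332.42606979   77.18754157]
dropper []
glass_cutter [{'at': [356.4, 217.4], 'confidence': 0.82}]
```

View pics/t4.png

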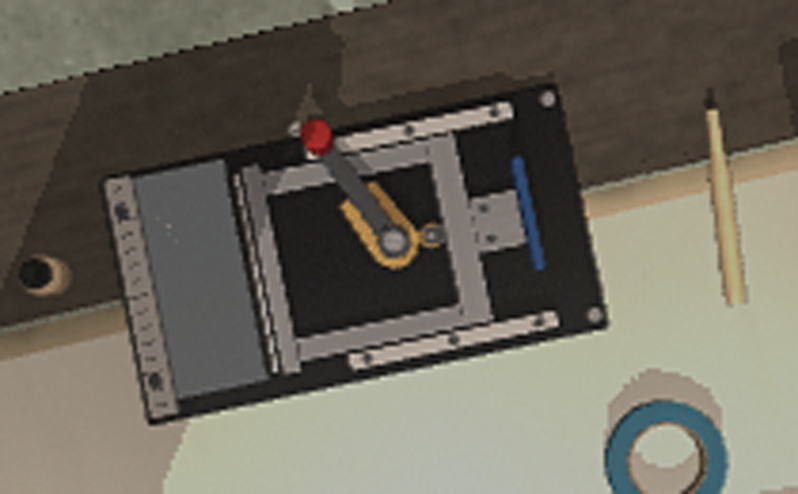

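The picture shows the roller (432,236) resting on the cam, the glass (200,280) square against the fence, and the plate 27 mm forward. The cutter and dropper are in place and the hand is clear.

```bash
python3 -c "
from h import *
print(ticket.job_done())"
```

```text
the job is handed in; nothing more can be done
None
```

The jig is closed and handed in: the lever is at its far stop (2.00 rad), the slide is home (about 27 mm forward), the glass is square against the fence with its centre at x ≈ 127 mm, the cutter and bottle were left where they were, and the hand is clear at about 19 s; the judging result was not shown.

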